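# Fetch the rosin from behind the jars and lay it up for weighing

### The job

The rosin cake for the next varnish batch must be weighed, but it lies behind the two jars on the wooden jar stand: first lift both jars out and stand them upright in the white drip tray. Then lift the balance's hinged clear shield, lay the rosin flat in the middle of the pan, and lower the shield fully shut over it. Finally stand each jar back in the round collar of the stand that it came from, and leave everything released.

Things in the scene. Friction and masses are not known exactly. Their poses are not given: they have to be found in the camera images.
- varnish_jar_mid (a point): Amber varnish jar with a black cap, a closed upright cylinder 56 mm in diameter (cap 46 mm) and 87 mm tall, loose, about 0.15 kg. The point is its centre, 43.5 mm above its underside; z is its upright axis. It starts in one of the two jar collars of the stand (either one).
- spirit_jar_mid (a point): Clear-white spirit jar with a yellow cap, a closed upright cylinder 52 mm in diameter (cap 43 mm) and 102 mm tall, loose, about 0.14 kg. The point is its centre, 51 mm above its underside; z is its upright axis. It starts in the other jar collar.
- rosin_mid (a point): Red-brown round cake of rosin, 43 mm in diameter and 16 mm thick, lying flat, loose, about 0.03 kg. The point is its centre, 8 mm above its underside. It starts on the small dark round inlay (50 mm) at the back of the stand, behind the two jars, its underside 8 mm above the bench.
- jar_stand: Fixed pale wooden board, 128 mm (its x) by 168 mm (its y) and 8 mm thick; origin at the centre of its underside, z up. On it are two dark wooden collars, 71 mm wide inside, 80 mm outside and 5 mm high, one for each jar, centred at x -21.5 mm, y +41 and -41 mm. The rosin's place is at x +30.5 mm, y 0, close behind them. Each jar starts centred in its collar, standing on the board 8 mm above the bench.
- drip_tray_in (a point): White fixed drip tray with a blue rim, 130 mm (its x) by 210 mm (its y) outside, 12 mm high, walls and floor 3 mm thick. The point is the centre of its inner floor, 3 mm above the bench; x and y along its sides. There is room for both jars side by side along y (for instance at y +50 and -50 mm).
- pan (a point): Round steel pan, 84 mm in diameter, of a fixed grey bench balance (172 by 140 mm). The point is the centre of the pan's top, 38 mm above the bench; x points from the balance's front (display, near the handle bar) to its back (hinge), y to its left, z up.
- shield (a joint): Opening angle in rad of the clear box-shaped shield (112 by 116 mm, 48 mm high) over the pan: 0 is shut, 1.75 fully open; it swings up and back about the rear hinge, and a stiff hinge holds it at any angle. It may start ajar, up to 0.3. At 1.5 the pan is free from above. Moving it takes about 2 N at the bar.
- shield_bar (a point): Middle of the shield's black handle bar: a round bar 10 mm thick and 72 mm long, along y, standing 36 mm off the shield's front wall; it can be pinched from above across its thickness and turns between the fingers as the shield swings. The point moves with the shield on an arc of 153 mm radius about the hinge; shut, it is 150 mm in front of the hinge and 30 mm above it, that is 64 mm above the bench.
- shield_hinge (a point): Middle of the shield's hinge axis, 58 mm behind the pan's centre (along the pan's x) and 34 mm above the bench; the axis is the pan's y, and a positive turn about it opens the shield.
There are look-alikes about, which are no part of the job. What is shaped like the part that bears spirit_jar_mid but green is not meant.

How it is judged:
On the way, in this order (a step that is already met when the one before it is completed fails the run):
1. both jars stand upright in the drip tray (x of varnish_jar_mid in the frame of drip_tray_in between -0.05 and 0.05 m and y of varnish_jar_mid in the frame of drip_tray_in between -0.09 and 0.09 m and z of varnish_jar_mid in the frame of drip_tray_in between 0.0385 and 0.0515 m and angle between each of varnish_jar_mid, spirit_jar_mid's own z axis and vertical below 0.1 rad and x of spirit_jar_mid in the frame of drip_tray_in between -0.05 and 0.05 m and y of spirit_jar_mid in the frame of drip_tray_in between -0.09 and 0.09 m and z of spirit_jar_mid in the frame of drip_tray_in between 0.046 and 0.059 m), for 0.2 s.
2. the rosin lies flat on the pan, the shield still open, the jars still in the tray (all of step 1 and horizontal distance between rosin_mid and pan below 0.018 m and z of rosin_mid in the frame of pan between 0.004 and 0.012 m and angle between rosin_mid's own z axis and vertical below 0.1 rad and value of joint shield above 0.8 rad), for 0.2 s.
3. the shield is shut over the rosin, the jars still in the tray (all of step 1 and horizontal distance between rosin_mid and pan below 0.018 m and z of rosin_mid in the frame of pan between 0.004 and 0.012 m and angle between rosin_mid's own z axis and vertical below 0.1 rad and value of joint shield below 0.06 rad), for 0.2 s.
At the end, for the whole second after the job is handed in: The rosin lies flat on the pan within 18 mm of its centre, the shield is shut (under 0.06 rad), and each jar stands upright (within 0.08 rad) in the collar it started in, within 15 mm of where it stood; all are released and at rest (horizontal distance between rosin_mid and pan below 0.018 m and z of rosin_mid in the frame of pan between 0.004 and 0.012 m and angle between rosin_mid's own z axis and vertical below 0.1 rad and value of joint shield below 0.06 rad and distance of each of varnish_jar_mid, spirit_jar_mid from where it was at the start of the episode below 0.015 m and angle between each of varnish_jar_mid, spirit_jar_mid's own z axis and vertical below 0.08 rad); the robot touches nothing.
It fails at once if a jar is tipped by more than 0.5 rad (angle between any of varnish_jar_mid, spirit_jar_mid's own z axis and vertical above 0.5 rad).
It also fails if it takes over 147 s, if anything falls off the work surface, if the arm or the gripper's body presses on something with over 40 N, if the wrist force passes 120 N, or if a joint passes its speed limit or range.

### The arm

A 6-joint arm with a two-finger parallel gripper is mounted at the origin on a cart in front of the work surface, level with it; the furniture and walls round the work are solid. World frame = base frame: x ahead of the robot, y to its left, z up, the work surface at z = 0. Lengths are in m, angles in rad, forces in N, time in s.
With the tool pointing down it reaches from about 0.35 to 0.85 m from the base axis. Payload 8.1 kg.
Tool frame: the origin (TCP) lies midway between the tips of the shut fingers; the grasp point (between the pads) lies 19 mm behind it; z points along the fingers, y is the line along which they close (so a half turn about z gives the same grasp; the last joint's range is limited). The gripper opens to 93 mm and grips with 3 to 60 N. Pads are 15 mm wide; open, the fingers measure 128 mm over their backs; the gripper's body (75 mm by 188 mm) begins 65 mm behind the grasp point.
Start: joints at [1.211, 0.13, 1.488, -0, 1.523, -0.085], TCP at [0.163, 0.577, 0.219] pointing down, gripper open.
Joint ranges: [-2.96, 2.96], [-0.89, 2.26], [0.02, 2.5], [-1.34, 4.48], [0, 2.73], [-2.66, 2.66]. Speed limits (rad/s): [2.39, 2.39, 2.79, 3.14, 3.14, 3.14].

### API

Orientations are given as a rotation vector (axis times angle).
In Python, from cell import ctrl, imaging, spotter gives the robot as it stands.
- The arm moves only by the tool arm_command, never from a script. Its argument "targets" is text: rows parted by semicolons, each of 5 numbers parted by spaces: the closure, from 0 (fully open) to 1 (shut), then the shift along the world's x, y, z in cm, then the turn about the world's z in rad. A call has 1 to 12 rows; each row shifts and turns the commanded pose from where the row before left it; what a row does not reach is not made up. A row lasts 1/8 s, in which the tool goes at most 62.5 mm and 10.7 degrees, less where a joint would pass 70% of its speed; a pose out of reach is approached as far as the arm can. A call is refused whole if a number of a shift passes 6.25 or a number of a turn 0.188, either way. A call with a gripper value outside its range is refused whole. The fingers move at their own pace and stop on an object; "newtons" is the grip in N (left out, the last holds). Time passes only in rows, so rows that do not move let the fingers close. It gives the time, the measured TCP pose, the force, the opening and the grip force at its end, in the units of the state.
- ctrl.get_state(): the state, without advancing time (a new reading comes with each control period).
- imaging.capture(name): name is "side" or "top" or "wrist"; returns a dict with "pixels" (420x560x3 uint8, blue, green, red), "fx", "fy", "cx", "cy" (pixels), "xyz" and "attitude" of the camera in the world. Camera axes: x right, y up, looking along -z (the intrinsics and any distortion apply to the point x, -y, -z); pixel columns grow to the right and rows downward; lengths in m; the calibration is good to about 2 mm. The wrist camera is an equidistant fisheye: a pixel r from the principal point sees the ray r / f radians off the axis. A picture is of the moment at which its call begins. There is no depth.
- ctrl.close_job(): hands the job in; it is judged then, once.
Trained networks look in a picture, given as the dict that the camera call returned (one of the last four; its "shot" number tells which), for a name from the list of things; names that differ only in an ending like _2 or _b are one class to them, and where a whole thing is asked for, a point or a joint stands for the part that bears it (a point fixed in the world has none). Each returns a list of dicts, best first, with "score" (0 to 1); they miss things now and then, are a little off and sometimes report something else, mostly with a low value. They report only what shows in the picture. A call takes as long as a camera call. They do not tell look-alikes from the thing itself.
- spotter.boxes_of(picture, thing): "position" ([x, y, z] in m, in world coordinates, good to about 4 mm: the middle of the surface that is visible of it).
- spotter.masks_of(picture, thing): "mask" (420x560 bool, what is visible of it).
The state is a dict: "time": time; "joint_pos": joint angles; "joint_velocities": joint speeds; "effort": joint torques, N m; "eef_pos": TCP position; "eef_rot": TCP orientation; "force": force on the tool from outside, world axes, zero at the start; "ft_torque": the same for the moment, N m; "opening": opening from 0.0 (shut) to 1.0 (fully open); "gripper_force": force on a finger pad.
Only numpy, scipy, OpenCV 4.12 (cv2) and the standard library are available. Lean on these libraries where they do the work, as an engineer would, in place of code of your own. Each camera call takes 0.05 s, during which the arm holds its last target. There are 200 camera calls.

## Working session

There is one attempt and no reset: what is moved stays moved. The work goes in short steps, Python scripts to look and compute and a tool call to move; the robot and the scene stay as the last step left them, time stands still between calls to the robot, and variables do not carry over. Pictures are saved under pics/ and viewed, at most 14 in all, crops included, and the job is handed in when it is done.

Besides the shell and the picture viewer there is one more tool, called after "Emit:" in YAML: its name, and indented under it one key for each argument. arm_command: Moves the arm, as the interface text tells. Its arguments: {"type":"object","properties":{"targets":{"type":"string"},"newtons":{"type":"number"}},"required":["targets"]}

```bash
mkdir -p pics; cat > h.py <<'E'
import numpy as np, cv2
from scipy.spatial.transform import Rotation as R
from cell import ctrl, imaging, spotter
def ray(p,u,v):
    a=np.array(p['attitude'],float)
    M=R.from_rotvec(a).as_matrix() if a.shape==(3,) else (a if a.shape==(3,3) else R.from_quat(a).as_matrix())
    d=np.array([(u-p['cx'])/p['fx'],-(v-p['cy'])/p['fy'],-1.]);return M@d
def at(p,u,v,z):
    d=ray(p,u,v);o=np.array(p['xyz']);return o+d*(z-o[2])/d[2]
E
python3 - <<'E'
from h import *
s=ctrl.get_state();print(s)
for n in ('top','side'):
    p=imaging.capture(n);cv2.imwrite(f'pics/{n}0.png',p['pixels'])
    print(n,{k:p[k] for k in p if k!='pixels'})
    for t in ['varnish_jar_mid','spirit_jar_mid','rosin_mid','jar_stand','drip_tray_in','pan','shield','shield_bar']:
        try: print(t,[(np.round(b['position'],3).tolist(),round(b['score'],2)) for b in spotter.boxes_of(p,t)])
        except Exception as e: print(t,e)
E
```

```text
{'time': 0.0, 'joint_pos': array([ 1.21058356e+00,  1.31157162e-01,  1.48925797e+00,  6.87835144e-06,
        1.52300825e+00, -8.53964016e-02]), 'joint_velocities': array([ 2.35252051e-04,  1.29298623e-03, -1.77500778e-03,  1.01852352e-03,
        8.15343906e-04,  2.73830399e-05]), 'effort': array([ 1.75517598e-03, -5.59864748e+01, -4.91747081e+01,  7.68183754e-02,
        3.60836217e-02, -1.58878661e-04]), 'eef_pos': array([0.16259611, 0.57696158, 0.21760155]), 'eef_rot': array([-4.30267418e-01, -3.11157241e+00,  2.80186746e-03]), 'force': array([-0.31819775, -0.53949599, -0.07938227]), 'ft_torque': array([ 0.01749041, -0.01657109,  0.01984301]), 'gripper_force': 0.0, 'opening': 0.9973958413329526}
top {'fx': 426.16880744046097, 'fy': 426.16880744046097, 'cx': 280.6134665080924, 'cy': 209.67257550623088, 'xyz': array([ 0.30039838, -0.03455616,  0.97223706]), 'attitude': array([ 0.18120815, -0.17157626, -1.52901492]), 'shot': 1}
varnish_jar_mid [([0.518, 0.009, 0.098], 0.97)]
spirit_jar_mid [([0.514, -0.067, 0.109], 0.93), ([0.389, 0.094, 0.102], 0.7), ([0.417, -0.098, 0.099], 0.66),
[... 315 characters left out ...]
side {'fx': 396.4361651467587, 'fy': 396.4361651467587, 'cx': 280.21257278298594, 'cy': 206.7777678986037, 'xyz': array([ 0.52848767, -0.74871749,  0.68861243]), 'attitude': array([0.85492002, 0.01255846, 0.04889406]), 'shot': 2}
varnish_jar_mid [([0.53, 0.003, 0.091], 0.59)]
spirit_jar_mid [([0.532, -0.089, 0.077], 0.9), ([0.401, -0.036, 0.089], 0.82), ([0.401, 0.079, 0.078], 0.76), ([0.43, -0.118, 0.068], 0.68), ([0.542, -0.324, 0.086], 0.4)]
rosin_mid [([0.578, -0.035, 0.026], 0.71)]
jar_stand [([0.568, -0.067, 0.011], 0.96)]
drip_tray_in [([0.521, 0.23, -0.002], 0.65)]
pan [([0.529, -0.335, 0.084], 0.61)]
shield [([0.539, -0.325, 0.086], 0.85)]
shield_bar [([0.544, -0.327, 0.093], 0.72)]
```

View pics/top0.png

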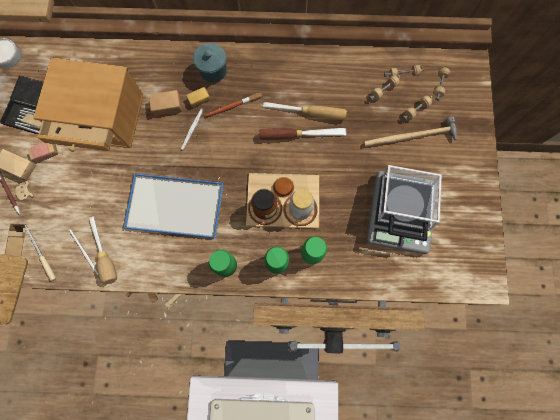

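View pics/side0.png

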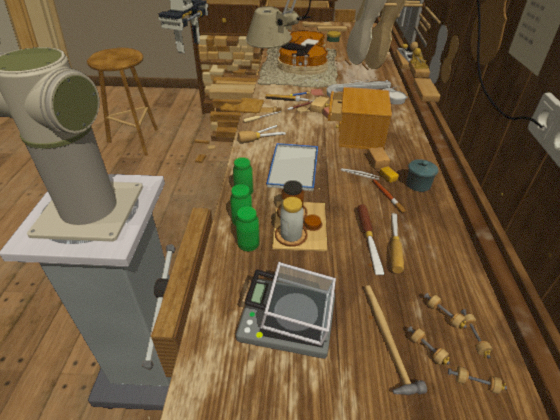

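Top view: robot at the bottom, tray at about (174,207), stand at (284,201) with the varnish jar (264,205), spirit jar (301,205) and rosin (284,187). Three green look-alikes stand in front of it, and the balance is at (405,210). Next, a zoom for the edges.

```bash
python3 - <<'E'
from h import *
im=cv2.imread('pics/top0.png')
a=cv2.resize(im[160:260,355:455],None,fx=6,fy=6,interpolation=cv2.INTER_CUBIC)
cv2.imwrite('pics/bal.png',a)
b=cv2.resize(im[165:245,115:330],None,fx=3.7,fy=3.7,interpolation=cv2.INTER_CUBIC)
cv2.imwrite('pics/st.png',b)
E
```

```text
(no output)
```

View pics/bal.png

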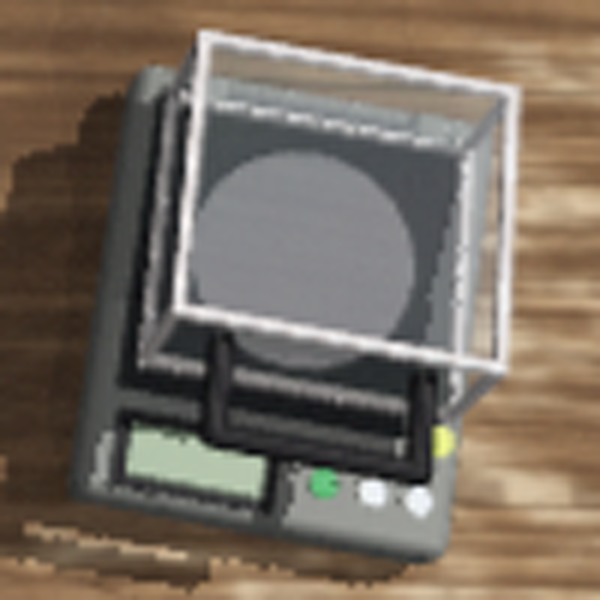

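View pics/st.png

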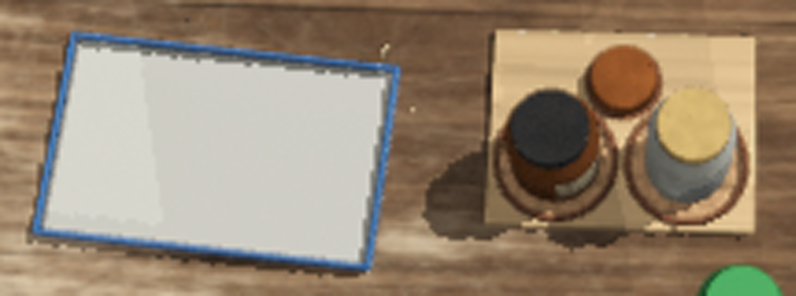

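```bash
python3 - <<'E'
from h import *
p=imaging.capture('top')
def B(x,y,z): return at(p,355+(x+.5)/6-.5,160+(y+.5)/6-.5,z)
def S(x,y,z): return at(p,115+(x+.5)/3.7-.5,165+(y+.5)/3.7-.5,z)
pr=lambda n,q:print(n,np.round(q,4))
pan=B(304,260,.038);pr('pan',pan)
l,r=B(207,436,.066),B(440,474,.066);pr('barL',l);pr('barR',r);print(np.linalg.norm(l-r),'yaw',np.arctan2(-(l-r)[0],(l-r)[1]))
for n,c,z in (('tray',[(72,35),(398,68),(368,270),(36,232)],.012),('stand',[(496,30),(754,36),(754,233),(487,222)],.008)):
    q=np.array([S(*k,z) for k in c]);pr(n,q);pr('c',q.mean(0));print([np.linalg.norm(q[i]-q[i-1]).round(4) for i in range(4)])
    e=(q[0]-q[1])+(q[3]-q[2]);f=(q[0]-q[3])+(q[1]-q[2]);print('yaw',np.arctan2(-e[0],e[1]),np.arctan2(f[1],f[0]))
pr('varn',S(552,126,.095));pr('spir',S(694,124,.110));pr('ros',S(624,80,.024))
pr('cv',S(556,162,.013));pr('cs',S(687,166,.013))
for z in (.064,.08,.1): pr('bar',[B(207,436,z),B(440,474,z)])
# green caps
for b in spotter.boxes_of(p,'spirit_jar_mid'): print(b['position'].round(3) if hasattr(b['position'],'round') else b['position'])
s=ctrl.get_state();print(R.from_rotvec(s['eef_rot']).as_matrix().round(3))
E
```

```text
pan [ 0.5401 -0.3054  0.038 ]
barL [ 0.4665 -0.2606  0.066 ]
barR [ 0.4556 -0.3435  0.066 ]
0.08367966704328557 yaw -0.13090288359889807
tray [[0.5949 0.3237 0.012 ]
 [0.5802 0.1145 0.012 ]
 [0.4503 0.1245 0.012 ]
 [0.4669 0.3317 0.012 ]]
c [0.5231 0.2236 0.012 ]
[np.float64(0.1283), np.float64(0.2097), np.float64(0.1303), np.float64(0.2079)]
yaw -0.07519373971495925 -0.06963639720724335
stand [[ 0.6088  0.0541  0.008 ]
 [ 0.6104 -0.1111  0.008 ]
 [ 0.4824 -0.113   0.008 ]
 [ 0.4836  0.0532  0.008 ]]
c [ 0.5463 -0.0292  0.008 ]
[np.float64(0.1252), np.float64(0.1651), np.float64(0.128), np.float64(0.1662)]
yaw 0.0012426476951719228 0.011060078813546165
varn [0.5244 0.0109 0.095 ]
spir [ 0.5245 -0.0699  0.11  ]
ros [ 0.5737 -0.0291  0.024 ]
cv [0.5223 0.0117 0.013 ]
cs [ 0.5225 -0.0702  0.013 ]
bar [[ 0.4669 -0.2611  0.064 ]
 [ 0.456  -0.3442  0.064 ]]
bar [[ 0.464  -0.2571  0.08  ]
 [ 0.4532 -0.3387  0.08  ]]
bar [[ 0.4603 -0.2521  0.1   ]
 [ 0.4498 -0.3319  0.1   ]]
[0.5164, -0.0626, 0.1113]
[0.4194, -0.0956, 0.1025]
[0.3889, 0.0909, 0.1041]
[0.4003, -0.0196, 0.1027]
[[-0.962  0.271  0.   ]
 [ 0.271  0.962  0.   ]
 [-0.     0.    -1.   ]]
```

The measurements fit the given sizes: the stand has yaw of about 0, the tray -0.07 and the balance -0.13, with the shield ajar by about 0.2. Moving above the varnish jar, with the fingers to close along x.

Emit:
arm_command:
  targets: "0 3 -4.7 0 -0.185;0 3 -4.7 0 -0.185;0 3 -4.7 0 -0.185;0 3 -4.7 0 -0.185;0 3 -4.7 0 -0.185;0 3 -4.7 0 -0.185;0 3 -4.7 0 -0.185;0 3 -4.7 0 0;0 3 -4.7 0 0;0 3 -4.7 0 0;0 3 -4.7 0 0;0 3 -4.7 0 0"
  newtons: 15

```text
time: 2.5
eef_pos: [0.5237, 0.0117, 0.2189]
eef_rot: [2.22, 2.222, 0.001]
force: [-0.2, 0.7, 0.0]
opening: 1.001
gripper_force: 0.0
```

Emit:
arm_command:
  targets: "0 0 0 -6 0;0 0 0 -6 0;0 0 0 -4 0;0 0 0 -1.8 0;0.4 0 0 0 0;0.7 0 0 0 0;0.7 0 0 0 0;0.7 0 0 0 0;0.7 0 0 0 0;0.7 0 0 0 0"

```text
time: 3.75
eef_pos: [0.5238, 0.0135, 0.0418]
eef_rot: [2.219, 2.221, 0.002]
force: [-0.7, -0.3, 6.6]
opening: 0.589
gripper_force: 15.0
```

Emit:
arm_command:
  targets: "0.7 0 0 2 0;0.7 0 0 4 0;0.7 0 0 5 0;0.7 0 4 1 0;0.7 0 5.5 0 0;0.7 0.1 5.5 0 0;0.7 0.1 5.5 0 0;0.7 0 4 0 0;0.7 0 1.5 0 0;0.7 0 0 -5 0;0.7 0 0 -4 0"

```text
time: 5.12
eef_pos: [0.5245, 0.2728, 0.0691]
eef_rot: [2.22, 2.223, -0.001]
force: [0.2, -0.4, -1.6]
opening: 0.592
gripper_force: 15.0
```

Emit:
arm_command:
  targets: "0.7 0 0 -1.8 0;0.7 0 0 -0.9 0;0.7 0 0 -0.5 0;0.7 0 0 0 0"

```text
time: 5.62
eef_pos: [0.5256, 0.2737, 0.0397]
eef_rot: [2.22, 2.222, 0.002]
force: [-0.4, -0.2, -2.0]
opening: 0.59
gripper_force: 15.0
```

Emit:
arm_command:
  targets: "0.7 0 0 -0.2 0;0.7 0 0 -0.1 0;0.7 0 0 0 0"

```text
time: 6.0
eef_pos: [0.5254, 0.2738, 0.0369]
eef_rot: [2.22, 2.222, 0.002]
force: [-1.5, -1.7, 4.7]
opening: 0.594
gripper_force: 15.0
```

Emit:
arm_command:
  targets: "0.4 0 0 0 0;0 0 0 0 0;0 0 0 0 0;0 0 0 4 0;0 0 0 6 0;0 0 -3 3 0;0 0 -6 0 0;0 0 -6 0 0;0 0 -6 0 0;0 0 -6 0 0;0 0 -6 0 0;0 -0.1 -1.4 0 0"

```text
time: 7.5
eef_pos: [0.5235, -0.0738, 0.1657]
eef_rot: [2.224, 2.218, -0.001]
force: [0.4, -0.6, -0.5]
opening: 1.003
gripper_force: 0.0
```

Emit:
arm_command:
  targets: "0 0 0 0 0;0 0 0 -6 0;0 0 0 -4 0;0 0 0 -2 0;0 0 0 0 0;0.4 0 0 0 0;0.7 0 0 0 0;0.7 0 0 0 0;0.7 0 0 0 0;0.7 0 0 0 0;0.7 0 0 0 0"

```text
time: 8.88
eef_pos: [0.5242, -0.0706, 0.0461]
eef_rot: [2.22, 2.222, 0.001]
force: [1.3, 0.0, 2.2]
opening: 0.553
gripper_force: 15.0
```

Emit:
arm_command:
  targets: "0.7 0 0 2 0;0.7 0 0 4 0;0.7 0 0 5 0;0.7 0 4 1 0;0.7 0 5.5 0 0;0.7 -0.2 5.5 0 0;0.7 -0.2 5.5 0 0;0.7 -0.1 3 0 0;0.7 0 0.9 0 0;0.7 0 0 -5 0;0.7 0 0 -4 0;0.7 0 0 -2.2 0"

```text
time: 10.38
eef_pos: [0.5169, 0.1719, 0.0505]
eef_rot: [-2.22, -2.22, 0.006]
force: [0.7, 0.4, -1.4]
opening: 0.551
gripper_force: 15.0
```

Emit:
arm_command:
  targets: "0.7 0 0 -0.9 0;0.7 0 0 -0.2 0;0.7 0 0 -0.2 0;0.7 0 0 0 0"

```text
time: 10.88
eef_pos: [0.5195, 0.1736, 0.0416]
eef_rot: [2.22, 2.222, 0.002]
force: [-0.5, -0.2, -1.4]
opening: 0.553
gripper_force: 15.0
```

Emit:
arm_command:
  targets: "0.7 0 0 -0.1 0;0.4 0 0 0 0;0 0 0 0 0;0 0 0 0 0;0 0 0 4 0;0 0 0 6 0;0.4 0 -2 4 0;0.74 0 -5 0 0;0.74 0 -6 0 0;0.74 0 -6 0 0;0.74 0 -6 0 0;0.74 0 -6 0 0"

```text
time: 12.38
eef_pos: [0.5185, -0.1384, 0.1798]
eef_rot: [2.22, 2.222, 0.0]
force: [0.5, 0.3, 0.8]
opening: 0.405
gripper_force: 0.0
```

Emit:
arm_command:
  targets: "0.74 -2 -5 0 -0.13;0.74 -2 -5 0 0;0.74 -2 -4 0 0;0.74 -0.3 -1.8 0 0;0.74 0 0 0 0;0.74 0 0 0 0"

```text
time: 13.12
eef_pos: [0.4564, -0.2933, 0.1795]
eef_rot: [-2.359, -2.074, -0.001]
force: [1.3, 0.7, -1.0]
opening: 0.257
gripper_force: 0.0
```

```bash
python3 - <<'E'
from h import *
s=ctrl.get_state();print(s['time'],s['eef_pos'],s['opening'],s['force'])
p=imaging.capture('wrist');cv2.imwrite('pics/w1.png',p['pixels']);print({k:p[k] for k in p if k!='pixels'})
q=imaging.capture('side')
for pp in (p,q):
  for t in ('shield_bar','varnish_jar_mid','spirit_jar_mid','rosin_mid'): print(t,[(np.round(b['position'],3).tolist(),round(b['score'],2)) for b in spotter.boxes_of(pp,t)][:2])
cv2.imwrite('pics/s1.png',cv2.resize(q['pixels'][130:370,200:360],None,fx=2.5,fy=2.5))
E
```

```text
13.125 [ 0.45641868 -0.29331572  0.17949622] 0.25744675223015584 [ 1.29316678  0.66435724 -1.01600195]
{'fx': 325.19226210127806, 'fy': 325.19226210127806, 'cx': 278.82739309148843, 'cy': 211.07660836352622, 'xyz': array([ 0.4653283 , -0.22388681,  0.3445223 ]), 'attitude': array([-0.25322371,  0.01578831, -0.12691487]), 'shot': 4}
shield_bar [([0.531, -0.292, 0.092], 0.77)]
varnish_jar_mid [([0.532, -0.29, 0.092], 0.38)]
spirit_jar_mid [([0.428, -0.117, 0.074], 0.96)]
rosin_mid []
shield_bar [([0.544, -0.327, 0.092], 0.84)]
varnish_jar_mid [([0.535, 0.259, 0.08], 0.78)]
spirit_jar_mid [([0.429, -0.122, 0.047], 0.72), ([0.526, 0.154, 0.065], 0.58)]
rosin_mid [([0.58, -0.033, 0.022], 0.5)]
```

View pics/w1.png

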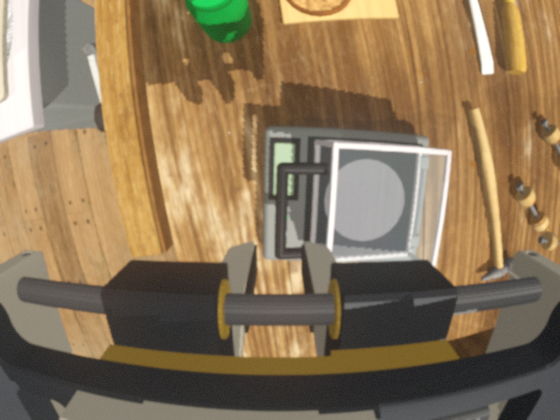

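View pics/s1.png

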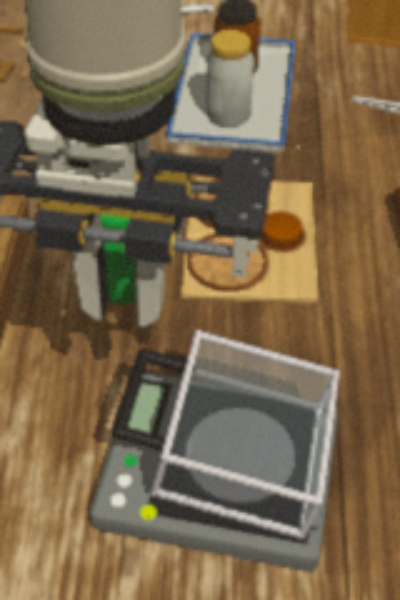

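The side view shows both jars upright in the tray. The wrist view shows the bar at columns 283–287, rows 165–255, between the finger lines. Triangulating the bar height.

```bash
cat >> h.py <<'E'
def wray(p,u,v):
    x,y=u-p['cx'],v-p['cy'];r=np.hypot(x,y);t=r/p['fx']
    d=np.array([np.sin(t)*x/r,-np.sin(t)*y/r,-np.cos(t)])
    return R.from_rotvec(p['attitude']).as_matrix()@d
def tri(os,ds):
    A=0;b=0
    for o,d in zip(os,ds):
        d=d/np.linalg.norm(d);P=np.eye(3)-np.outer(d,d);A=A+P;b=b+P@o
    return np.linalg.solve(A,b)
E
python3 - <<'E'
from h import *
t=dict(fx=426.1688,fy=426.1688,cx=280.6135,cy=209.6726,xyz=np.array([.30039838,-.03455616,.97223706]),attitude=np.array([.18120815,-.17157626,-1.52901492]))
s=dict(fx=396.436,fy=396.436,cx=280.2126,cy=206.7778,xyz=np.array([.52848767,-.74871749,.68861243]),attitude=np.array([.85492002,.01255846,.04889406]))
w=dict(fx=325.19226,cx=278.8274,cy=211.0766,xyz=np.array([.4653283,-.22388681,.3445223]),attitude=np.array([-.25322371,.01578831,-.12691487]))
T=[(355+207/6,160+436/6),(355+440/6,160+474/6)]
S=[(200+142/2.5,130+352/2.5),(200+118/2.5,130+440/2.5)]
W=[(283,166),(286,256)]
for i in range(2):
    print('ts',tri([t['xyz'],s['xyz']],[ray(t,*T[i]),ray(s,*S[i])]).round(4),'tw',tri([t['xyz'],w['xyz']],[ray(t,*T[i]),wray(w,*W[i])]).round(4))
    for z in (.08,.093,.1):
        d=wray(w,*W[i]);print(z,(w['xyz']+d*(z-w['xyz'][2])/d[2]).round(4))
E
```

```text
ts [ 0.4627 -0.2546  0.0916] tw [ 0.4638 -0.2559  0.0819]
0.08 [ 0.4649 -0.2546  0.08  ]
0.093 [ 0.4649 -0.2531  0.093 ]
0.1 [ 0.465  -0.2523  0.1   ]
ts [ 0.4526 -0.3353  0.0908] tw [ 0.4574 -0.3492  0.0459]
0.08 [ 0.4578 -0.3331  0.08  ]
0.093 [ 0.4581 -0.3277  0.093 ]
0.1 [ 0.4583 -0.3248  0.1   ]
```

Emit:
arm_command:
  targets: "0.74 0.2 0 -5 0;0.74 0 0 -3 0;0.74 0 0 -1.7 0;0.74 0 0 -1 0;0.9 0 0 0 0;1 0 0 0 0;1 0 0 0 0;1 0 0 0 0"
  newtons: 10

```text
time: 14.62
eef_pos: [0.4577, -0.2949, 0.0733]
eef_rot: [2.36, 2.073, -0.001]
force: [-5.6, -0.3, 3.0]
opening: 0.107
gripper_force: 10.0
```

```bash
python3 -c "
import numpy as np
f=np.linspace(.384,1.85,17);u=-15.3*np.cos(f);z=15.3*np.sin(f)
X=u*.9915;Y=-u*.1305
print(';'.join('1 %.2f %.2f %.2f 0'%t for t in zip(np.diff(X),np.diff(Y),np.diff(z))))"
```

```text
1 0.58 -0.08 1.27 0;1 0.69 -0.09 1.22 0;1 0.80 -0.11 1.15 0;1 0.90 -0.12 1.07 0;1 0.99 -0.13 0.98 0;1 1.08 -0.14 0.88 0;1 1.15 -0.15 0.78 0;1 1.22 -0.16 0.67 0;1 1.28 -0.17 0.56 0;1 1.32 -0.17 0.44 0;1 1.35 -0.18 0.31 0;1 1.38 -0.18 0.19 0;1 1.39 -0.18 0.06 0;1 1.39 -0.18 -0.07 0;1 1.38 -0.18 -0.20 0;1 1.35 -0.18 -0.32 0
```

Emit:
arm_command:
  targets: "1 0.58 -0.08 1.27 0;1 0.69 -0.09 1.22 0;1 0.8 -0.11 1.15 0;1 0.9 -0.12 1.07 0;1 0.99 -0.13 0.98 0;1 1.08 -0.14 0.88 0;1 1.15 -0.15 0.78 0;1 1.22 -0.16 0.67 0"

```text
time: 15.62
eef_pos: [0.5324, -0.306, 0.1551]
eef_rot: [2.358, 2.071, -0.002]
force: [-3.6, -4.8, 2.1]
opening: 0.1
gripper_force: 10.0
```

Emit:
arm_command:
  targets: "1 1.28 -0.17 0.56 0;1 1.32 -0.17 0.44 0;1 1.35 -0.18 0.31 0;1 1.38 -0.18 0.19 0;1 1.39 -0.18 0.06 0;1 1.39 -0.18 -0.07 0;1 1.38 -0.18 -0.2 0;1 1.35 -0.18 -0.32 0;1 0 0 0 0"

```text
time: 16.75
eef_pos: [0.6416, -0.3194, 0.1631]
eef_rot: [2.358, 2.072, 0.001]
force: [-0.3, -4.9, 1.5]
opening: 0.102
gripper_force: 10.0
```

Emit:
arm_command:
  targets: "0.8 0 0 0 0;0.74 0 0 0 0;0.74 0 0 0 0;0.74 0 0 2 0;0.74 0 0 4 0;0.6 -1.5 5 0 0.13;0.35 -2 6 0 0;0.35 -2 6 0 0;0.35 -1.3 6 0 0;0.35 0 5 -3 0;0.35 0 1 -3 0;0.35 0 0 0 0"

```text
time: 18.25
eef_pos: [0.5713, -0.0287, 0.1615]
eef_rot: [-2.216, -2.223, 0.003]
force: [-0.2, 0.6, 0.3]
opening: 0.648
gripper_force: 0.0
```

```bash
python3 - <<'E'
from h import *
s=ctrl.get_state();print(s['time'],s['eef_pos'],s['eef_rot'],s['opening'],s['force'])
p=imaging.capture('wrist');q=imaging.capture('side')
print('w',p['xyz'],[ (np.round(b['position'],4),b['score']) for b in spotter.boxes_of(p,'rosin_mid')])
print('s',[ (np.round(b['position'],4),b['score']) for b in spotter.boxes_of(q,'rosin_mid')])
for b in spotter.masks_of(p,'rosin_mid')[:2]:
    v,u=np.nonzero(b['mask']);d=wray(p,u.mean(),v.mean());print('mask',u.mean(),v.mean(),len(u),(p['xyz']+d*(.022-p['xyz'][2])/d[2]).round(4))
a=p['pixels'];c=cv2.resize(q['pixels'][130:370,200:420],None,fx=1.7,fy=1.7)
cv2.imwrite('pics/m2.png',np.hstack([cv2.resize(a,None,fx=.72,fy=.72),cv2.copyMakeBorder(c,0,0,0,0,0)[:302,:]][:1]+[c[:302]]))
E
```

```text
18.25 [ 0.57131842 -0.02867005  0.16149992] [-2.21623396 -2.22280802  0.0031327 ] 0.6482346896727484 [-0.20382228  0.57040269  0.2925814 ]
w [0.57173692 0.04134521 0.32649586] [(array([ 0.5774, -0.0287,  0.0217]), 0.61)]
s [(array([ 0.5785, -0.0333,  0.0227]), 0.46)]
mask 285.57929661579294 198.66622428666224 1507 [ 0.5775 -0.0253  0.022 ]
```

View pics/m2.png

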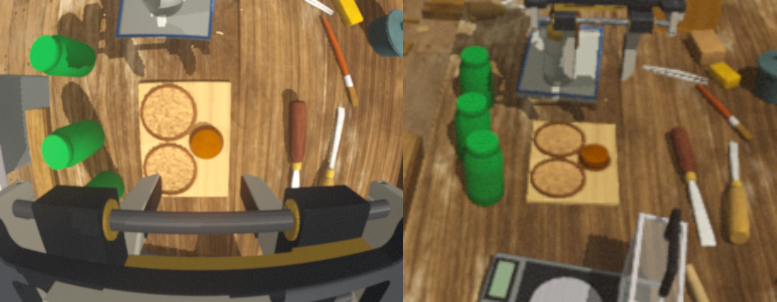

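The shield stands open with the pan free, and the rosin is on the stand at (206,142) in the wrist half, which gives (0.577, -0.029).

Emit:
arm_command:
  targets: "0.35 0.5 0 -5 0;0.35 0 0 -5 0;0.35 0 0 -3 0;0.35 0 0 -1.8 0;0.35 0 0 0 0;0.6 0 0 0 0;0.8 0 0 0 0;0.8 0 0 0 0;0.8 0 0 0 0"
  newtons: 10

```text
time: 19.62
eef_pos: [0.5787, -0.0301, 0.0157]
eef_rot: [2.219, 2.221, 0.002]
force: [-0.3, -0.5, 6.4]
opening: 0.458
gripper_force: 10.0
```

Emit:
arm_command:
  targets: "0.8 0 0 3 -0.1;0.8 0 0 5 -0.16;0.8 0 0 5 -0.18;0.8 0 -2 1 -0.18;0.8 -0.5 -3 0 -0.18;0.8 -0.5 -3 0 -0.18;0.8 -0.5 -3 0 -0.18;0.8 -0.5 -3 0 -0.18;0.8 -0.5 -3 0 -0.18;0.8 -0.5 -3 0 -0.18;0.8 -0.5 -4 0 0;0.8 -0.3 -3.5 0 0"

```text
time: 21.12
eef_pos: [0.5393, -0.306, 0.1544]
eef_rot: [-3.135, 0.201, 0.001]
force: [-0.2, 0.3, -0.1]
opening: 0.459
gripper_force: 10.0
```

Emit:
arm_command:
  targets: "0.8 0 0 0 0;0.8 0 0 0 0"

```text
time: 21.38
eef_pos: [0.5396, -0.3043, 0.1542]
eef_rot: [-3.134, 0.202, 0.001]
force: [-0.0, -0.6, -1.1]
opening: 0.456
gripper_force: 10.0
```

Emit:
arm_command:
  targets: "0.8 0 0 -4 0;0.8 0 0 -4 0;0.8 0 0 -2 0;0.8 0 0 -0.5 0;0.8 0 0 0 0"

```text
time: 22.0
eef_pos: [0.5405, -0.305, 0.0506]
eef_rot: [3.135, -0.201, 0.002]
force: [0.3, -0.5, 0.1]
opening: 0.456
gripper_force: 10.0
```

Emit:
arm_command:
  targets: "0.8 0 0 -0.3 0;0.8 0 0 -0.1 0;0.8 0 0 -0.1 0;0.8 0 0 0 0"

```text
time: 22.5
eef_pos: [0.5402, -0.3052, 0.0457]
eef_rot: [3.135, -0.201, 0.002]
force: [-1.7, 0.6, 5.1]
opening: 0.456
gripper_force: 10.0
```

Emit:
arm_command:
  targets: "0.5 0 0 0 0;0.35 0 0 0 0;0.35 0 0 0 0;0.35 0 0 3 0;0.35 0 0 5 0;0.35 -2 0 6 0;0.5 -2 0 6 0.17;0.74 0 0 0 0.175;0.74 0 0 0 0.175;0.74 0 0 0 0.175;0.74 0 0 0 0.175;0.74 0 0 0 0.175"

```text
time: 24.0
eef_pos: [0.5002, -0.3049, 0.243]
eef_rot: [-2.813, -1.398, 0.0]
force: [-0.4, 0.3, 0.6]
opening: 0.26
gripper_force: 0.0
```

Emit:
arm_command:
  targets: "0.74 2 0 0 0.175;0.74 3 0 0 0.175;0.74 4 -0.4 0 0.175;0.74 4 -0.7 0 0;0.74 1.2 -0.3 0 0;0.74 0 0 0 0;0.74 0 0 0 0"

```text
time: 24.88
eef_pos: [0.6417, -0.3189, 0.243]
eef_rot: [-2.36, -2.073, 0.0]
force: [0.3, 0.3, -0.1]
opening: 0.262
gripper_force: 0.0
```

```bash
python3 - <<'E'
from h import *
s=ctrl.get_state();print(s['time'],s['eef_pos'],s['eef_rot'],s['opening'])
p=imaging.capture('wrist');q=imaging.capture('top')
for n,k in (('w',p),('t',q)): print(n,[ (np.round(b['position'],4),b['score']) for b in spotter.boxes_of(k,'rosin_mid')])
cv2.imwrite('pics/m3.png',np.hstack([cv2.resize(p['pixels'],(400,300)),cv2.resize(q['pixels'][140:280,330:480],(321,300))]))
E
```

```text
24.875 [ 0.64170974 -0.31889742  0.24300566] [-2.35988094e+00 -2.07315325e+00  3.53337257e-04] 0.26219152390777106
w []
t []
```

View pics/m3.png

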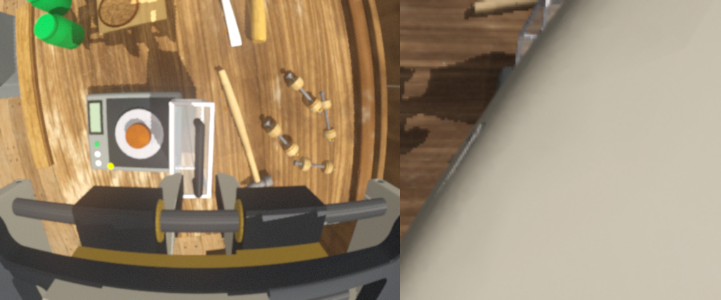

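The wrist half shows the rosin centred on the pan at (138,134) and the bar at x≈200, midway between the finger tips. Gripping the bar.

Emit:
arm_command:
  targets: "0.74 0 0 -3 0;0.74 0 0 -3 0;0.74 0 0 -1.3 0;0.74 0 0 -0.7 0;0.9 0 0 0 0;1 0 0 0 0;1 0 0 0 0;1 0 0 0 0"

```text
time: 26.08
eef_pos: [0.6429, -0.3193, 0.1645]
eef_rot: [2.358, 2.072, 0.001]
force: [0.8, 0.6, 5.0]
opening: 0.103
gripper_force: 10.0
```

```bash
python3 -c "
import numpy as np
f=np.linspace(1.85,.197,19);u=-15.3*np.cos(f);z=15.3*np.sin(f)
X=u*.9915;Y=-u*.1305
print(';'.join('1 %.2f %.2f %.2f 0'%t for t in zip(np.diff(X),np.diff(Y),np.diff(z))))"
```

```text
1 -1.35 0.18 0.32 0;1 -1.38 0.18 0.20 0;1 -1.39 0.18 0.07 0;1 -1.39 0.18 -0.06 0;1 -1.38 0.18 -0.19 0;1 -1.36 0.18 -0.31 0;1 -1.32 0.17 -0.44 0;1 -1.28 0.17 -0.56 0;1 -1.22 0.16 -0.68 0;1 -1.15 0.15 -0.79 0;1 -1.08 0.14 -0.89 0;1 -0.99 0.13 -0.98 0;1 -0.90 0.12 -1.07 0;1 -0.80 0.11 -1.15 0;1 -0.69 0.09 -1.22 0;1 -0.58 0.08 -1.28 0;1 -0.46 0.06 -1.33 0;1 -0.33 0.04 -1.36 0
```

Emit:
arm_command:
  targets: "1 -1.35 0.18 0.32 0;1 -1.38 0.18 0.2 0;1 -1.39 0.18 0.07 0;1 -1.39 0.18 -0.06 0;1 -1.38 0.18 -0.19 0;1 -1.36 0.18 -0.31 0;1 -1.32 0.17 -0.44 0;1 -1.28 0.17 -0.56 0;1 -1.22 0.16 -0.68 0"

```text
time: 27.2
eef_pos: [0.5219, -0.302, 0.147]
eef_rot: [2.359, 2.074, 0.003]
force: [2.0, 5.2, 0.1]
opening: 0.103
gripper_force: 10.0
```

Emit:
arm_command:
  targets: "1 -1.15 0.15 -0.79 0;1 -1.08 0.14 -0.89 0;1 -0.99 0.13 -0.98 0;1 -0.9 0.12 -1.07 0;1 -0.8 0.11 -1.15 0;1 -0.69 0.09 -1.22 0;1 -0.58 0.08 -1.28 0;1 -0.46 0.06 -1.33 0;1 0 0 0 0"

```text
time: 28.32
eef_pos: [0.4542, -0.2932, 0.0582]
eef_rot: [-2.358, -2.072, -0.0]
force: [0.4, 5.8, -1.9]
opening: 0.104
gripper_force: 10.0
```

Emit:
arm_command:
  targets: "1 -0.33 0.04 -1.1 0;1 0 0 -0.3 0;1 0 0 -0.2 0;1 0 0 0 0"

```text
time: 28.82
eef_pos: [0.4504, -0.2929, 0.043]
eef_rot: [-2.357, -2.071, 0.001]
force: [-5.4, 5.5, -0.6]
opening: 0.105
gripper_force: 10.1
```

Emit:
arm_command:
  targets: "1 0 0 -0.3 0;1 0 0 0 0"

```text
time: 29.08
eef_pos: [0.4503, -0.2937, 0.041]
eef_rot: [-2.358, -2.072, 0.003]
force: [-10.2, 5.0, 7.3]
opening: 0.105
gripper_force: 10.0
```

Emit:
arm_command:
  targets: "1 0 0 -0.3 0;1 0 0 0 0"

```text
time: 29.32
eef_pos: [0.4502, -0.2945, 0.0385]
eef_rot: [-2.359, -2.072, 0.005]
force: [-12.6, 3.0, 9.5]
opening: 0.106
gripper_force: 10.0
```

Emit:
arm_command:
  targets: "0.85 0 0 0 0;0.74 0 0 0 0;0.74 0 0 0 0;0.74 0 0 2 0;0.74 0 0 5 0;0.5 0 2 6 0.13;0 0.5 6 1 0;0 1 6 0 0;0 1 6 0 0;0 1 6 0 0;0 1 6 0 0;0 1 6 0 0"

```text
time: 30.82
eef_pos: [0.5071, 0.0879, 0.1773]
eef_rot: [2.219, 2.222, 0.002]
force: [0.9, -0.8, 0.3]
opening: 0.96
gripper_force: 0.0
```

```bash
python3 - <<'E'
from h import *
s=ctrl.get_state();print(s['time'],s['eef_pos'],s['eef_rot'],s['opening'])
p=imaging.capture('side');q=imaging.capture('top')
for n,k in (('s',p),('t',q)):
  for t in ('rosin_mid','varnish_jar_mid','spirit_jar_mid'): print(n,t,[ (np.round(b['position'],4),b['score']) for b in spotter.boxes_of(k,t)])
cv2.imwrite('pics/m4.png',np.hstack([cv2.resize(p['pixels'][120:380,190:360],(392,600)),cv2.resize(q['pixels'][150:270,360:450],(400,600))]))
E
```

```text
30.825 [0.50713528 0.08792443 0.17732246] [2.21945324e+00 2.22191700e+00 1.55230345e-03] 0.9601396877201123
s rosin_mid []
s varnish_jar_mid [(array([0.5341, 0.2567, 0.0818]), 0.59)]
s spirit_jar_mid [(array([ 0.4284, -0.1188,  0.0689]), 0.85), (array([ 0.403 , -0.0358,  0.0898]), 0.78), (array([0.4008, 0.0824, 0.0821]), 0.67), (array([0.5246, 0.1541, 0.0655]), 0.62)]
t rosin_mid []
t varnish_jar_mid []
t spirit_jar_mid [(array([ 0.3979, -0.018 ,  0.1023]), 0.88), (array([ 0.4164, -0.0977,  0.1005]), 0.61), (array([0.5134, 0.1839, 0.1046]), 0.59)]
```

View pics/m4.png

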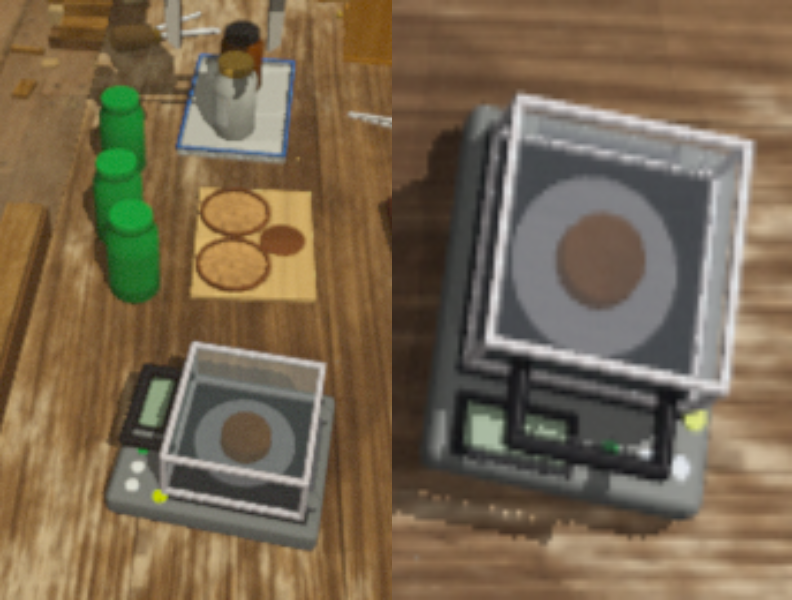

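Both views show the rosin centred under the shield, which looks shut, and the jars still upright in the tray. Checking the bar height numerically.

```bash
python3 - <<'E'
from h import *
t=dict(fx=426.1688,fy=426.1688,cx=280.6135,cy=209.6726,xyz=np.array([.30039838,-.03455616,.97223706]),attitude=np.array([.18120815,-.17157626,-1.52901492]))
s=dict(fx=396.436,fy=396.436,cx=280.2126,cy=206.7778,xyz=np.array([.52848767,-.74871749,.68861243]),attitude=np.array([.85492002,.01255846,.04889406]))
for T,S in (((387.4,238.6),(255.1,279.7)),((420.3,244),(245.5,311.5))):
    print(tri([t['xyz'],s['xyz']],[ray(t,*T),ray(s,*S)]).round(4))
E
```

```text
[ 0.4566 -0.256   0.065 ]
[ 0.4467 -0.3274  0.0617]
```

Emit:
arm_command:
  targets: "0 0.5 5 0 0;0 0.5 3.4 0 0;0 0.3 0.2 0 0;0 0 0 -6 0;0 0 0 -5 0;0 0 0 -2.6 0;0 0 0 0 0;0.4 0 0 0 0;0.7 0 0 0 0;0.7 0 0 0 0;0.7 0 0 0 0"
  newtons: 15

```text
time: 32.6
eef_pos: [0.5202, 0.172, 0.0415]
eef_rot: [2.22, 2.222, 0.001]
force: [0.1, 0.1, -0.5]
opening: 0.62
gripper_force: 0.0
```

Emit:
arm_command:
  targets: "0.7 0 0 0 0;0.7 0 0 0 0;0.7 0 0 2 0;0.7 0 0 4 0;0.7 0 0 5 0;0.7 0 -4 1 0;0.7 0.2 -5.5 0 0;0.7 0.2 -5.5 0 0;0.7 0 -5 0 0;0.7 0 -3.4 0 0;0.7 0 -1 0 0;0.7 0 0 -5 0"

```text
time: 34.1
eef_pos: [0.5275, -0.0734, 0.1146]
eef_rot: [2.216, 2.216, 0.008]
force: [0.5, -0.3, -2.0]
opening: 0.552
gripper_force: 15.0
```

Emit:
arm_command:
  targets: "0.7 0 0 -4 0;0.7 0 0 -1.5 0;0.7 0 0 -0.7 0;0.7 0 0 0 0"

```text
time: 34.6
eef_pos: [0.5245, -0.072, 0.0498]
eef_rot: [2.219, 2.222, 0.001]
force: [0.6, 0.2, -1.4]
opening: 0.551
gripper_force: 15.0
```

Emit:
arm_command:
  targets: "0.7 0 0 -0.2 0;0.7 0 0 -0.1 0;0.7 0 0 -0.1 0;0.7 0 0 0 0"

```text
time: 35.1
eef_pos: [0.5244, -0.0723, 0.0461]
eef_rot: [2.22, 2.222, 0.001]
force: [-2.7, -0.3, 6.5]
opening: 0.552
gripper_force: 15.0
```

Emit:
arm_command:
  targets: "0.4 0 0 0 0;0 0 0 0 0;0 0 0 0 0;0 0 0 4 0;0 0 0 6 0;0 0 3 3 0;0 0 6 0 0;0 0 6 0 0;0 0 6 0 0;0 0 6 0 0;0 0 5 0 0;0 0.1 2.6 0 0"

```text
time: 36.6
eef_pos: [0.5241, 0.2765, 0.1746]
eef_rot: [-2.217, -2.225, -0.0]
force: [-0.2, 0.3, -1.2]
opening: 1.004
gripper_force: 0.0
```

Emit:
arm_command:
  targets: "0 0 0 0 0;0 0 0 -6 0;0 0 0 -5 0;0 0 0 -2.9 0;0 0 0 0 0;0.4 0 0 0 0;0.7 0 0 0 0;0.7 0 0 0 0;0.7 0 0 0 0;0.7 0 0 0 0;0.7 0 0 0 0"

```text
time: 37.98
eef_pos: [0.5251, 0.2741, 0.0365]
eef_rot: [2.22, 2.222, 0.001]
force: [-0.4, 0.3, 5.4]
opening: 0.595
gripper_force: 15.0
```

Emit:
arm_command:
  targets: "0.7 0 0 2 0;0.7 0 0 4 0;0.7 0 0 5 0;0.7 0 -4 1 0;0.7 0 -5.5 0 0;0.7 -0.1 -5.5 0 0;0.7 0 -5.5 0 0;0.7 0 -4 0 0;0.7 0 -1.6 0 0;0.7 0 0 -5 0;0.7 0 0 -4 0"

```text
time: 39.35
eef_pos: [0.5239, 0.0132, 0.0653]
eef_rot: [2.22, 2.222, 0.001]
force: [1.1, 0.2, -2.2]
opening: 0.593
gripper_force: 15.0
```

Emit:
arm_command:
  targets: "0.7 0 0 -1.5 0;0.7 0 0 -0.7 0;0.7 0 0 -0.2 0;0.7 0 0 0 0"

```text
time: 39.85
eef_pos: [0.5249, 0.0129, 0.0432]
eef_rot: [2.219, 2.222, 0.002]
force: [0.1, 0.7, -1.4]
opening: 0.591
gripper_force: 15.0
```

Emit:
arm_command:
  targets: "0.7 0 0 -0.1 0;0.7 0 0 -0.1 0;0.7 0 0 -0.1 0;0.7 0 0 0 0;0.4 0 0 0 0;0 0 0 0 0;0 0 0 0 0;0 0 0 4 0;0 0 0 6 0;0 0 0 5 0;0 -2 5 0 0;0 -2 5 0 0"

```text
time: 41.35
eef_pos: [0.4839, 0.1135, 0.1897]
eef_rot: [2.222, 2.22, 0.003]
force: [0.3, 0.9, 0.9]
opening: 0.996
gripper_force: 0.0
```

Emit:
arm_command:
  targets: "0 -2 6 0 0;0 -2 6 0 0;0 -2 6 0 0;0 0 6 0 0;0 0 5 0 0;0 0 0 0 0;0 0 0 0 0"

```text
time: 42.22
eef_pos: [0.4242, 0.4003, 0.1882]
eef_rot: [2.219, 2.223, -0.002]
force: [0.9, 0.3, 0.2]
opening: 1.0
gripper_force: 0.0
```

```bash
python3 - <<'E'
from h import *
s=ctrl.get_state();print(s['time'],s['eef_pos'],s['force'])
p=imaging.capture('side');q=imaging.capture('top')
cv2.imwrite('pics/m5.png',np.hstack([cv2.resize(p['pixels'][120:380,190:360],(392,600)),cv2.resize(q['pixels'][150:270,240:320],(400,600))]))
for t in ('varnish_jar_mid','spirit_jar_mid'): print(t,[ (np.round(b['position'],4),b['score']) for b in spotter.boxes_of(q,t)])
E
```

```text
42.225 [0.42422663 0.40025599 0.18823854] [0.86492203 0.32107237 0.18384469]
varnish_jar_mid [(array([0.5164, 0.0119, 0.0959]), 0.84), (array([ 0.5329, -0.3024,  0.0879]), 0.31)]
spirit_jar_mid [(array([ 0.4202, -0.096 ,  0.1032]), 0.96), (array([0.3873, 0.0909, 0.1025]), 0.69), (array([ 0.5138, -0.0643,  0.1121]), 0.68)]
```

View pics/m5.png

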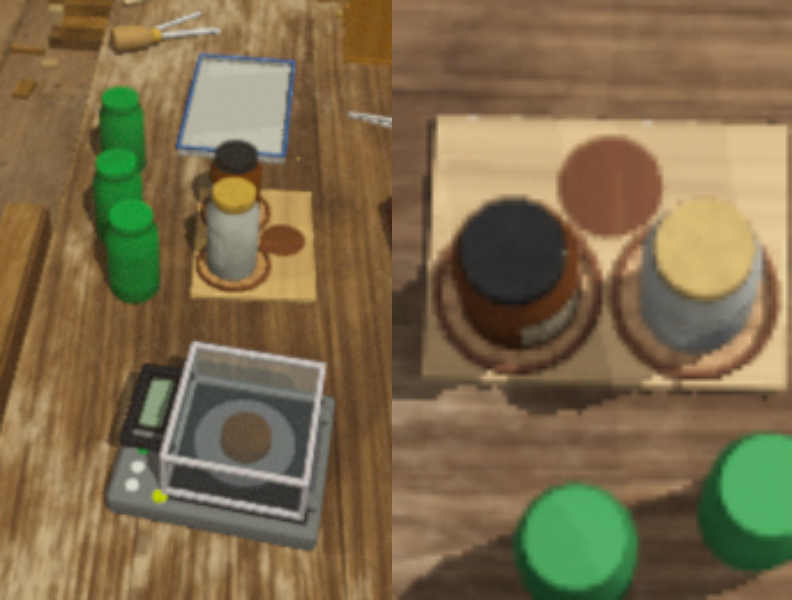

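Both jars stand upright in their own collars, within about 2 mm of where they started. The shield is shut over the centred rosin, and the arm is clear. Handing in.

```bash
python3 -c "
from cell import ctrl
print(ctrl.close_job())"
```

```text
the job is handed in; nothing more can be done
None
```

I handed the job in at about 42 s: the rosin lies centred on the pan under the shut shield, and both jars are back upright in their own collars within about 2 mm, all released (no verdict was returned).

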